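# Move three sample bottles one instrument on

### The arm

A 7-joint arm with a two-finger parallel gripper is mounted at the origin on the work surface. World frame = base frame: x ahead of the robot, y to its left, z up, the work surface at z = 0. Lengths are in m, angles in rad, forces in N, time in s.
With the tool pointing down it reaches from about 0.4 to 0.9 m from the base axis. Payload 5.6 kg.
Tool frame: the origin (TCP) lies between the finger pads; the fingertips stand 14 mm ahead of it and the grasp point (between the pads) lies 5 mm behind it; z points along the fingers, y is the direction in which the jaws open and shut (so a half turn about z gives the same grasp; the last joint's range is limited). The gripper opens to 92 mm and grips with 3 to 60 N. Pads are 20 mm wide; open, the fingers measure 128 mm over their backs; the gripper's body (75 mm by 189 mm) begins 69 mm behind the grasp point.
Start: joints at [-1.206, 0.468, -0.012, 1.603, 0.006, 1.071, -0.056], TCP at [0.258, 0.597, 0.229] pointing down, gripper open.
Joint ranges: [-2.53, 2.53], [-0.31, 2.02], [-1.57, 1.55], [0.28, 2.44], [-1.29, 4.43], [0.15, 1.84], [-2.92, 2.92]. Speed limits (rad/s): [2.57, 2.57, 3.14, 3.14, 3.14, 3.14, 3.14].

### API

Orientations are given as a unit quaternion [x, y, z, w].
In Python, from cell import telemetry, viewer, job, spot_in gives the robot as it stands.
- The arm moves only by the tool play_rows, never from a script. Its argument "motion" is one flat list of numbers, 4 for each row, row after row: the shift along the world's x, y, z in cm, then the turn about the world's z in degrees. In form: [x, y, z, twist, x, y, z, twist, ...]. A call has 1 to 20 rows; each row is the pose to reach, as a shift and turn from the pose commanded when the call began; what a row does not reach only later rows make up. A row lasts 1/10 s, in which the tool goes at most 50 mm and 8.59 degrees, less where a joint would pass 70% of its speed; a pose out of reach is approached as far as the arm can. A call with a gripper value outside its range is refused whole. "jaw" is the opening, from 0 (shut) to 1 (fully open), set as the call begins (left out, the last holds). The fingers move at their own pace and stop on an object; "grip_force" is the grip in N (left out, the last holds). Time passes only in rows, so rows that repeat a pose let the fingers close. It gives the time, the measured TCP pose, the force and the opening at its end, in the units of the state.
- telemetry.sense(): the state, without advancing time (a new reading comes with each control period).
- viewer.capture(name): name is "side" or "top"; returns the picture (420x560x3 uint8, red, green, blue); there is no depth.
- viewer.camera_params(name): a dict with "camera_matrix" (3x3 intrinsics, pixels), "rvec" (rotation vector, rad) and "tvec" (3), from world to camera coordinates, as OpenCV has them. Camera axes: x right, y down, z forward; pixel columns grow to the right and rows downward; lengths in m; the calibration is good to about 2 mm. A picture is of the moment at which its call begins. camera_params takes no time and is no camera call.
- job.close_job(): hands the job in, once; it reports no verdict.
Trained networks look in the newest picture that a camera, given by its name, has taken for a name from the list of things; names that differ only in an ending like _2 or _b are one class to them, and where a whole thing is asked for, a point or a joint stands for the part that bears it (a point fixed in the world has none). Each returns a list of dicts, best first, with "score" (0 to 1); they miss things now and then, are a little off and sometimes report something else, mostly with a low value. They report only what shows in the picture. A call takes as long as a camera call.
- spot_in(target, camera): "rect" ([left, top, right, bottom] in pixels, round what is visible of it).
The state is a dict: "time_s": time; "qpos": joint angles; "qd": joint speeds; "tau": joint torques, N m; "tcp_pos": TCP position; "tcp_rot": TCP orientation; "ft_force": force on the tool from outside, world axes, zero at the start; "torque": the same for the moment, N m; "width": opening from 0.0 (shut) to 1.0 (fully open).
Only numpy, scipy, OpenCV 4.12 (cv2) and the standard library are available. Lean on these libraries where they do the work, as an engineer would, in place of code of your own. Each camera call takes 0.05 s, during which the arm holds its last target.

### The job

Move each of the three sample bottles on to its next instrument: the squat jar from the stirrer to the cold plate, the slim bottle from the balance to the stirrer, and the square bottle from the cold plate to the balance. All three instruments are taken, so one bottle can wait on the empty cork mat meanwhile; at the end each bottle stands upright in the middle of its new plate. Keep the bottles upright, set them down gently rather than dropping them, and leave the beaker, the mouse and the box of vials where they are.

Things in the scene. Friction and masses are not known exactly. Their poses are not given: they have to be found in the camera images.
- jar: squat round jar of amber glass with a wide white screw lid, closed, the lowest and widest of the three sample bottles: glass 54 mm across from 0 to 34 mm above its underside, lid 56 mm across from 34 to 52 mm (total height 52 mm). About 0.16 kg. Origin at the centre of its underside, z up. Starts on the stirrer.
- slim_bottle: slim, tall round bottle of amber glass with a small white cap, closed: body 40 mm across from 0 to 76 mm above its underside, shoulder from 76 to 86 mm, cap 27 mm across up to 100 mm (total height). About 0.15 kg. Origin at the centre of its underside, z up. Starts on the balance.
- square_bottle: bottle of amber glass with a square body and a small round white cap, closed: body 44 x 44 mm from 0 to 58 mm above its underside, its flat sides facing its own x and y axes; neck and cap 31 mm across up to 80 mm (total height). About 0.17 kg. Origin at the centre of its underside, z up. Starts on the cold plate, at any yaw.
- stirrer: compact magnetic stirrer: blue housing 126 x 126 mm with a round white ceramic plate 100 mm across, its top 45 mm above the bench; black knob on the front. Flat, no rim; fixed, but its place and yaw vary. Origin at the underside, below the centre of the plate.
- balance: small laboratory balance: grey flat housing 170 mm long (along its x, from -110 to +60 mm) and 112 mm wide, with a square steel pan 96 x 96 mm, its top 36 mm above the bench, and a green display with two black keys in front of the pan (-x side), 30 mm above the bench. Flat, no rim; fixed, but its place and yaw vary. Origin at the underside, below the centre of the pan.
- cold_plate: cold plate: bare aluminium block, 106 mm along its x and 94 mm along its y, flat top 40 mm above the bench, with a row of vertical cooling fins along both y sides (130 mm over the fins, which are 30 mm high). Flat, no rim; fixed, but its place and yaw vary. Origin at the underside, below the centre of the block.
- cork_mat: round brown cork mat 110 mm across and 6 mm thick, fixed on the bench, empty at the start: the free spot. Its place differs at every start. Origin at the centre of its underside.
- beaker: empty glass beaker, 60 mm across at the rim, 75 mm high, near the robot on its left: a bystander. Origin at the centre of its underside.
- mouse: black computer mouse, about 75 x 60 x 33 mm, near the robot on its right: a bystander. Origin at its underside.
- vial_box: open blue box of capped vials, 90 x 90 mm, 58 mm high over the vials, on the far side of the bench: a bystander. Origin at the centre of its underside.

How it is judged:
At the end, for the whole second after the job is handed in: the jar stands on the cold plate, the slim bottle on the stirrer and the square bottle on the balance, each upright (within about 6 degrees), within 15 mm of the middle of the plate, resting on it, released and at rest (horizontal distance between jar and cold_plate below 0.015 m and z of jar in the frame of cold_plate between 0.036 and 0.045 m and angle between each of jar, slim_bottle, square_bottle's own z axis and vertical below 0.1 rad and linear speed of each of jar, slim_bottle, square_bottle below 0.02 m/s and angular speed of each of jar, slim_bottle, square_bottle below 0.2 rad/s and horizontal distance between slim_bottle and stirrer below 0.015 m and z of slim_bottle in the frame of stirrer between 0.041 and 0.05 m and horizontal distance between square_bottle and balance below 0.015 m and z of square_bottle in the frame of balance between 0.032 and 0.041 m); the robot touches nothing.
It fails at once if a sample bottle is tipped by more than about 35 degrees (angle between any of jar, slim_bottle, square_bottle's own z axis and vertical above 0.6 rad).
It fails at once if a sample bottle is dropped or flung (moves faster than 0.5 m/s while out of the fingers, as after a fall of about 15 mm) ((linear speed of jar above 0.5 m/s and contact force between jar and the fingers below 0.05 N) or (linear speed of slim_bottle above 0.5 m/s and contact force between slim_bottle and the fingers below 0.05 N) or (linear speed of square_bottle above 0.5 m/s and contact force between square_bottle and the fingers below 0.05 N)).
It fails at once if the beaker, the mouse or the vial box is pushed more than 25 mm from its place (distance of any of beaker, mouse, vial_box from where it was at the start of the episode above 0.025 m).
It also fails if it takes over 120 s, if anything falls off the work surface, if the arm or the gripper's body presses on something with over 40 N, if the wrist force passes 120 N, or if a joint passes its speed limit or range.

## Working session

There is one attempt and no reset: what is moved stays moved. The work goes in short steps, Python scripts to look and compute and a tool call to move; the robot and the scene stay as the last step left them, time stands still between calls to the robot, and variables do not carry over. Pictures are saved under pics/ and viewed, and the job is handed in when it is done.

Besides the shell and the picture viewer there is one more tool, called after "Request:" as name(argument=value, ...), one argument or row to a line, values as JSON. play_rows: Moves the arm, as the interface text tells. Its arguments: {"type":"object","properties":{"motion":{"type":"array"},"jaw":{"type":"number"},"grip_force":{"type":"number"}},"required":["motion"]}

```bash
ls; mkdir -p pics; python3 - <<'E'
from cell import telemetry, viewer, job, spot_in
import cv2
for n in ("top","side"):
    im=viewer.capture(n); cv2.imwrite(f"pics/{n}0.png",im[:,:,::-1])
    p=viewer.camera_params(n); print(n,p)
    for t in ["jar","slim_bottle","square_bottle","stirrer","balance","cold_plate","cork_mat","beaker","mouse","vial_box"]:
        print(t,[( [round(float(v)) for v in r["rect"]],round(r["score"],2)) for r in spot_in(t,n)[:2]])
print(telemetry.sense())
E
```

```text
pics
top {'camera_matrix': array([[448.4879202 ,   0.        , 278.82379007],
       [  0.        , 448.4879202 , 206.85063755],
       [  0.        ,   0.        ,   1.        ]]), 'rvec': array([ 2.16688028, -2.14523368,  0.20627804]), 'tvec': array([-0.02102624,  0.56077349,  1.01254579])}
jar [([98, 215, 129, 243], 0.84), ([196, 184, 255, 256], 0.67)]
slim_bottle [([207, 194, 231, 218], 0.79)]
square_bottle []
stirrer [([93, 202, 157, 267], 0.96)]
balance [([196, 180, 250, 258], 0.7), ([93, 198, 161, 264], 0.39)]
cold_plate [([292, 188, 353, 244], 0.81), ([197, 181, 254, 258], 0.21)]
cork_mat [([382, 217, 427, 260], 0.66)]
beaker [([182, 287, 208, 314], 0.89)]
mouse [([329, 283, 356, 314], 0.95)]
vial_box [([252, 112, 296, 154], 0.86)]
side {'camera_matrix': array([[474.85165852,   0.        , 270.24862752],
       [  0.        , 474.85165852, 206.31604315],
       [  0.        ,   0.        ,   1.        ]]), 'rvec': array([ 2.21280542, -0.68007472,  0.31737297]), 'tvec': array([-0.44504892,  0.2475825 ,  0.81539135])}
jar [([166, 120, 190, 150], 0.72)]
slim_bottle [([236, 147, 
[... 394 characters left out ...]
)]
{'time_s': 1.1, 'qpos': array([-1.20597573,  0.46746634, -0.01160159,  1.60266793,  0.00600582,
        1.0713845 , -0.05630372]), 'qd': array([-4.54781740e-04, -2.89608267e-04, -1.59349601e-03,  4.22610762e-05,
       -3.86772411e-04,  1.89841068e-04,  1.74090669e-04]), 'tau': array([ 1.49659438e-03, -5.20421898e+01, -1.20160475e-02, -2.44052106e+01,
       -5.66195394e-02,  1.13783235e-02,  3.28904298e-05]), 'tcp_pos': array([0.25784761, 0.59670382, 0.22862752]), 'tcp_rot': array([2.02534942e-01, 9.79275035e-01, 5.03233691e-05, 3.00882129e-05]), 'ft_force': array([-0.01581623, -0.32003012,  0.51262642]), 'torque': array([0.0096731 , 0.04767523, 0.05347213]), 'width': 0.9982436471162357}
```

```bash
python3 - <<'E'
import cv2
a=cv2.imread("pics/top0.png");b=cv2.imread("pics/side0.png")
cv2.imwrite("pics/top0z.png",cv2.resize(a[170:320,80:440],None,fx=2.2,fy=2.2,interpolation=cv2.INTER_CUBIC))
cv2.imwrite("pics/side0z.png",cv2.resize(b[100:390,120:400],None,fx=2,fy=2,interpolation=cv2.INTER_CUBIC))
E
```

```text
(no output)
```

View pics/top0.png

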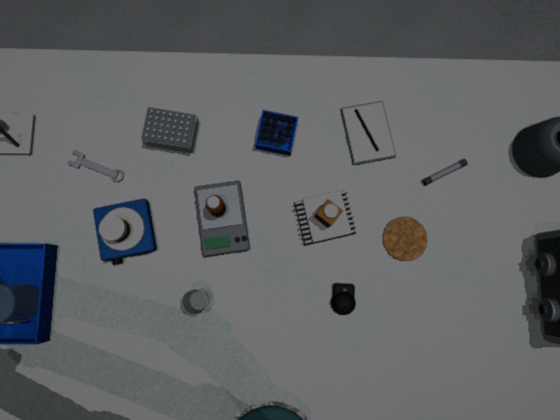

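View pics/top0z.png

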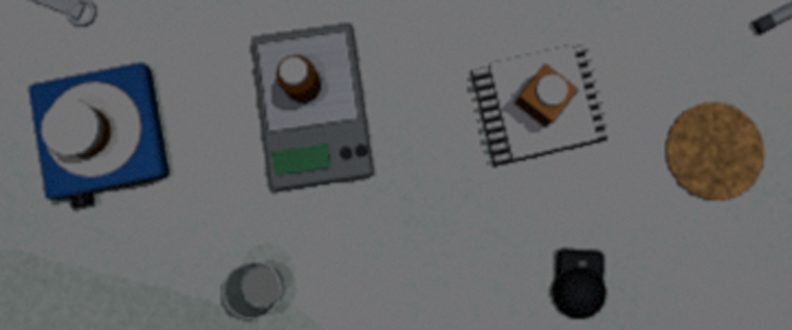

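View pics/side0z.png

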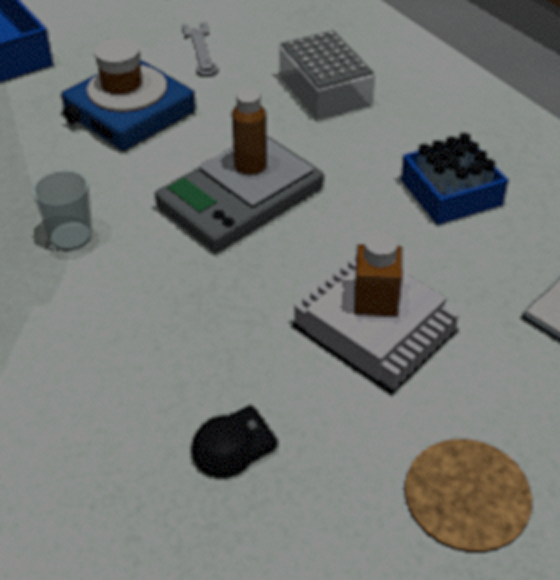

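The arm clears the view, and both pictures show all the items where the networks found them. In the top picture the stirrer is at about (125,230), the balance (221,218), the cold plate (324,217) and the mat (405,239). Next I'll take enlarged crops with a gain boost to measure from.

```bash
cat > h.py <<'E'
import numpy as np, cv2
from cell import telemetry, viewer, job, spot_in
def par(n):
    p=viewer.camera_params(n); R,_=cv2.Rodrigues(p["rvec"]); return p["camera_matrix"],p["rvec"],p["tvec"],R
def unproj(n,uv,z):
    K,r,t,R=par(n); uv=np.atleast_2d(uv).astype(float)
    d=(np.linalg.inv(K)@np.c_[uv,np.ones(len(uv))].T).T@R; c=-R.T@t
    s=(z-c[2])/d[:,2]; return c+s[:,None]*d
def proj(n,P):
    K,r,t,R=par(n); return cv2.projectPoints(np.atleast_2d(P).astype(float),r,t,K,None)[0][:,0]
E
python3 - <<'E'
import cv2,numpy as np
a=cv2.imread("pics/top0.png")
for nm,x0,y0 in (("st",88,196),("ba",188,176),("cp",288,184),("mat",370,205)):
    c=a[y0:y0+84,x0:x0+74]
    c=cv2.resize(c,None,fx=7,fy=7,interpolation=cv2.INTER_CUBIC)
    c=np.clip(c.astype(float)*1.5,0,255).astype(np.uint8)
    for i in range(0,84,10):
        cv2.putText(c,str(y0+i),(0,i*7+4),0,.35,(0,0,255),1); cv2.line(c,(25,i*7),(32,i*7),(0,0,255),1)
    for i in range(0,74,10):
        cv2.putText(c,str(x0+i),(i*7-8,10),0,.35,(0,0,255),1); cv2.line(c,(i*7,12),(i*7,18),(0,0,255),1)
    cv2.imwrite(f"pics/z_{nm}.png",c)
cv2.imwrite("pics/z_a.png",np.hstack([cv2.resize(cv2.imread(f"pics/z_{m}.png"),None,fx=.75,fy=.75) for m in ("st","ba")]))
cv2.imwrite("pics/z_b.png",np.hstack([cv2.resize(cv2.imread(f"pics/z_{m}.png"),None,fx=.75,fy=.75) for m in ("cp","mat")]))
E
```

```text
(no output)
```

View pics/z_a.png

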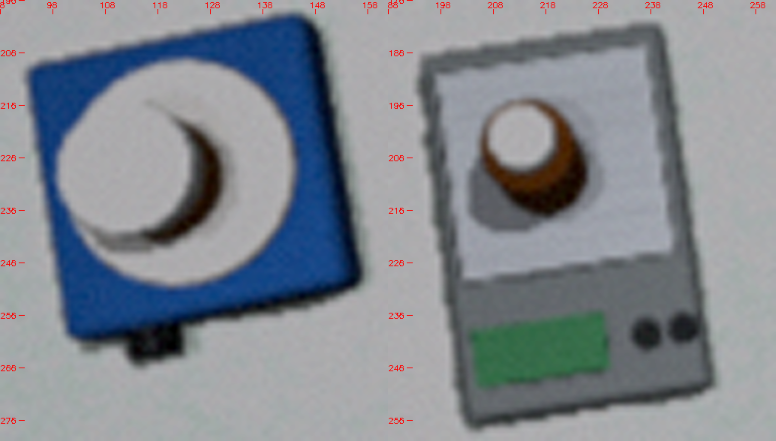

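View pics/z_b.png

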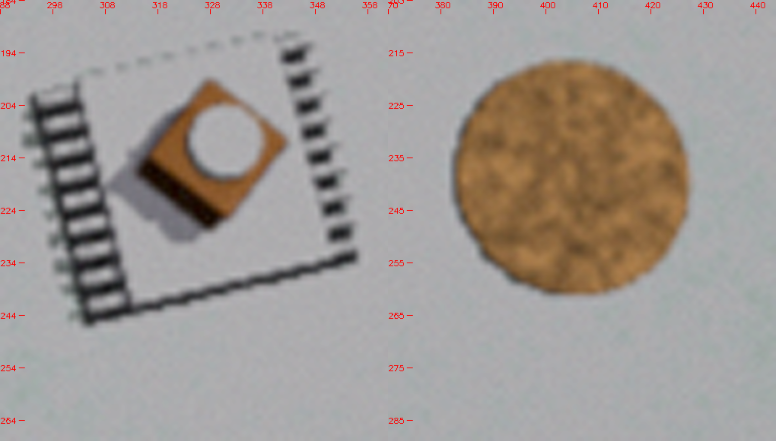

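```bash
cat > pose.py <<'E'
from h import *
import json
def A(x,y): return [88+x/5.25,196+y/5.25]
def B(x,y): return [188+(x-388.5)/5.25,176+y/5.25]
def C(x,y): return [288+x/5.25,184+y/5.25]
def M(x,y): return [370+(x-388.5)/5.25,205+y/5.25]
P={}
P['stirrer']=unproj('top',A(177,172),.045)[0]
P['jar']=unproj('top',A(124,170),.097)[0]
P['balance']=unproj('top',B(554,162.5),.036)[0]
P['slim']=unproj('top',B(521,135),.136)[0]
P['cold']=unproj('top',C(205.5,171.5),.040)[0]
P['square']=unproj('top',C(227,141),.120)[0]
P['mat']=unproj('top',M(571,177),.006)[0]
E
python3 - <<'E'
from pose import *
for k,v in P.items(): print(k,v.round(4))
K,r,t,R=par('top'); print('cam',(-R.T@t).round(3)); K,r,t,R=par('side'); print('cam',(-R.T@t).round(3))
e=unproj('top',[C(210,80),C(287,142)],.098); d=e[1]-e[0]; print('sq edge',np.linalg.norm(d),np.degrees(np.arctan2(d[1],d[0])))
e=unproj('top',[B(436,78),B(462,280)],.036); d=e[1]-e[0]; print('bal',np.linalg.norm(d),np.degrees(np.arctan2(d[1],d[0])))
e=unproj('top',[C(78,80),C(131,308)],.040); d=e[1]-e[0]; print('cold',np.linalg.norm(d),np.degrees(np.arctan2(d[1],d[0])))
ang=np.linspace(0,2*np.pi,73)
def circ(c,rad,z): return np.c_[c[0]+rad*np.cos(ang),c[1]+rad*np.sin(ang),0*ang+z]
def sq(c,a,b,yaw,z):
    q=np.array([[a,b],[-a,b],[-a,-b],[a,-b],[a,b]]);y=np.radians(yaw);Rr=np.array([[np.cos(y),-np.sin(y)],[np.sin(y),np.cos(y)]]);q=q@Rr.T+c[:2];return np.c_[q,np.full(5,z)]
by=12;cy=14
L=[]
e=unproj('top',[C(210,80),C(287,142)],.098); d=e[1]-e[0]; sy=np.degrees(np.arctan2(d[1],d[0]))
e=unproj('top',[B(436,78),B(462,280)],.036); d=e[1]-e[0]; by=np.degrees(np.arctan2(d[1],d[0]))
e=unproj('top',[C(78,80),C(131,308)],.040); d=e[1]-e[0]; cy=np.degrees(np.arctan2(d[1],d[0]))
L+=[circ(P['stirrer'],.05,.045),circ(P['jar'],.028,.097),circ(P['jar'],.027,.045),sq(P['balance'],.048,.048,by,.036),circ(P['slim'],.0135,.136),circ(P['slim'],.02,.036),sq(P['cold'],.053,.047,cy,.04),circ(P['square'],.0155,.12),sq(P['square'],.022,.022,sy,.098),sq(P['square'],.022,.022,sy,.04),circ(P['mat'],.055,.006)]
for n,(x0,y0,w,h,s) in dict(top=(88,170,350,110,2.28),side=(140,110,260,270,2.2)).items():
    im=cv2.imread(f'pics/{n}0.png'); im=np.clip(im.astype(float)*1.5,0,255).astype(np.uint8)
    S=4
    im=cv2.resize(im,None,fx=S,fy=S,interpolation=cv2.INTER_CUBIC)
    for l in L:
        cv2.polylines(im,[((proj(n,l)+.5)*S-.5).round().astype(int)],False,(0,255,0),1)
    if n=='top':
        i1=im[y0*S:(y0+h)*S,88*S:263*S]; i2=im[y0*S:(y0+h)*S,263*S:438*S]; o=np.vstack([i1,i2]); o=cv2.resize(o,None,fx=.68,fy=.68,interpolation=cv2.INTER_AREA)
    else: o=cv2.resize(im[y0*S:(y0+h)*S,x0*S:(x0+w)*S],None,fx=.55,fy=.55,interpolation=cv2.INTER_AREA)
    cv2.imwrite(f'pics/{n}_ov.png',o); print(o.shape)
E
```

```text
stirrer [0.505 0.347 0.045]
jar [0.5002 0.3526 0.097 ]
balance [0.5602 0.1245 0.036 ]
slim [0.5558 0.1284 0.136 ]
cold [ 0.5396 -0.1301  0.04  ]
square [ 0.5416 -0.1277  0.12  ]
mat [ 0.4922 -0.3247  0.006 ]
cam [0.397 0.021 1.087]
cam [ 0.11  -0.617  0.729]
sq edge 0.04211409178930273 -128.89297751264942
bal 0.09269713289182707 -170.83028181951363
cold 0.1056145842715979 -167.09020287378146
(598, 476, 3)
(594, 572, 3)
```

View pics/top_ov.png

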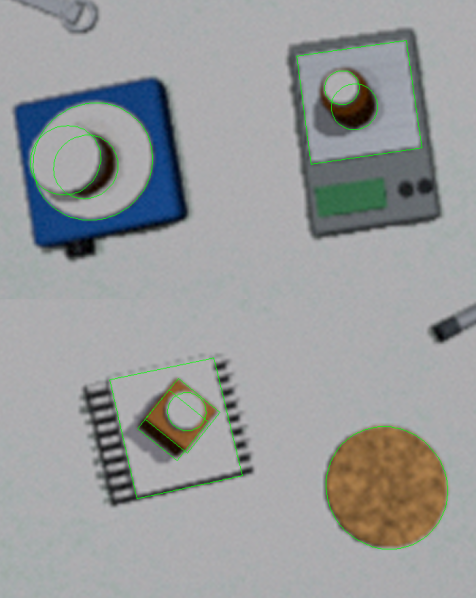

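View pics/side_ov.png

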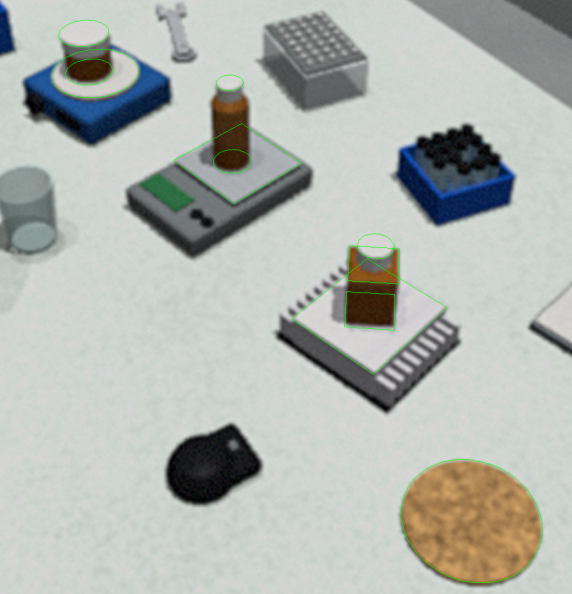

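All the outlines fit in both cameras to about 1 px. Order of moves: square → mat, jar → cold plate, slim → stirrer, square → balance. Keeping the jaw axis at 51° throughout works for every grasp.

Request:
play_rows(
  motion=[0.7,-1.8,1,-1,2.2,-5.5,2.1,-3,3.6,-9.2,2.1,-4,5.1,-13,2.1,-5,6.6,-16.8,2.1,-6,8.2,-21,2.1,-7,9.8,-25,2.1,-8,11.4,-29,2.1,-9,13,-33,2.1,-10,14.5,-37,2.1,-11,16.1,-41,2.1,-12,17.6,-45,2.1,-13,19.2,-49,2.1,-14,20.8,-53,2.1,-15,22.3,-57,2.1,-15.5,23.9,-61,2.1,-15.5,25.5,-65,2.1,-15.5,27,-69,2.1,-15.5,28,-71.5,2.1,-15.5,28.4,-72.5,2.1,-15.5],
  jaw=1,
  grip_force=20,
)

```text
time_s: 3.1
tcp_pos: [0.5422, -0.1314, 0.2497]
tcp_rot: [0.335, 0.942, -0.001, 0.0]
ft_force: [0.3, 0.2, -0.5]
width: 0.999
```

Request:
play_rows(
  motion=[0,0,0,0,0,0,-2,0,0,0,-5,0,0,0,-8,0,0,0,-10,0,0,0,-11,0,0,0,-11,0,0,0,-11,0],
)

```text
time_s: 3.9
tcp_pos: [0.5424, -0.1276, 0.1404]
tcp_rot: [0.332, 0.943, 0.0, 0.001]
ft_force: [-0.4, -0.2, 0.3]
width: 1.0
```

```bash
cat > snap.py <<'E'
import sys
from h import *
tag=sys.argv[1]
o=[]
for n in ("top","side"):
    im=viewer.capture(n)[:,:,::-1]; im=np.clip(im.astype(float)*1.5,0,255).astype(np.uint8); cv2.imwrite(f"pics/{n}_{tag}.png",im)
    o.append(im)
a=cv2.resize(o[0][160:320,80:440],None,fx=1.55,fy=1.55); b=o[1][90:390,110:410]
b=cv2.resize(b,None,fx=.82*1.0,fy=.82) if 0 else b[:, :]
w=558; 
c=np.zeros((248+345,558,3),np.uint8); c[:248,:558]=a[:248,:558]
bb=cv2.resize(b,(345,345)); c[248:593,:345]=bb
cv2.imwrite(f"pics/c_{tag}.png",c)
s=telemetry.sense(); print(s['time_s'],s['tcp_pos'].round(4),s['ft_force'].round(2),s['width'])
E
python3 snap.py 1
```

```text
4.0 [ 0.5427 -0.1281  0.1409] [ 0.56 -0.34 -0.07] 0.9995242510936846
```

View pics/side_1.png

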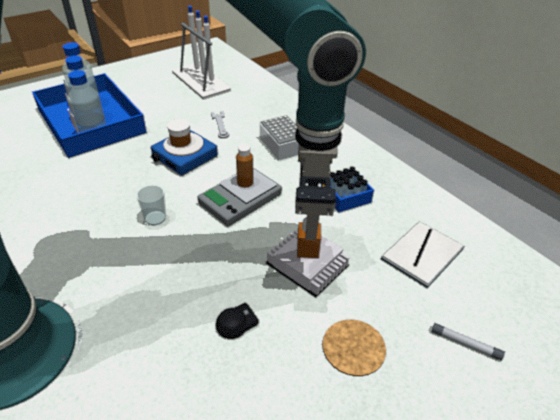

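The open fingers straddle the square bottle, which is at (310,240) in the side view. Descending to grasp height.

Request:
play_rows(
  motion=[0,0,-1.5,0,0,0,-3,0,0,0,-4.5,0,0,0,-6,0,0,0,-6.7,0,0,0,-6.7,0],
)

```text
time_s: 4.6
tcp_pos: [0.5408, -0.1283, 0.0709]
tcp_rot: [0.333, 0.943, -0.0, -0.001]
ft_force: [0.1, 0.3, 0.7]
width: 1.001
```

Request:
play_rows(
  motion=[0,0,0,0,0,0,0,0,0,0,0,0,0,0,0,0,0,0,0,0,0,0,0,0,0,0,0,0,0,0,0,0,0,0,0,0,0,0,0,0],
  jaw=0,
  grip_force=20,
)

```text
time_s: 5.6
tcp_pos: [0.5422, -0.1282, 0.0728]
tcp_rot: [0.333, 0.943, 0.0, 0.0]
ft_force: [0.5, 0.5, 2.6]
width: 0.478
```

Request:
play_rows(
  motion=[0,0,0.5,0,0,0,1.5,0,0,0,3,0,0,0,4,0,0,0,4,0,0,0,4,0],
)

```text
time_s: 6.2
tcp_pos: [0.542, -0.1282, 0.1131]
tcp_rot: [0.333, 0.943, 0.0, 0.0]
ft_force: [0.6, -0.5, -2.6]
width: 0.475
```

```bash
python3 snap.py 2
```

```text
6.3 [ 0.5415 -0.1281  0.1123] [-0.17 -0.17 -2.1 ] 0.4779265582806078
```

View pics/side_2.png

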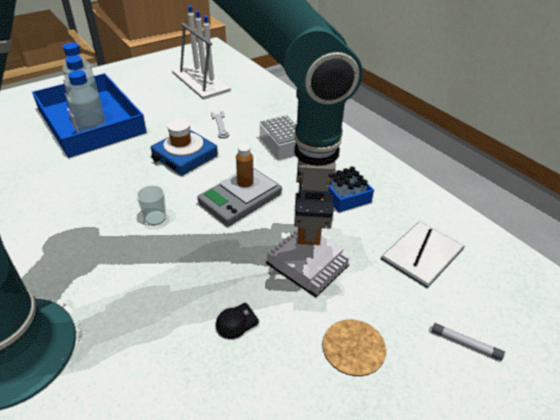

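Grasp holds at 44 mm (the full body width). Carrying it to the mat.

Request:
play_rows(
  motion=[-0.2,-0.8,1,0,-0.6,-2.3,2,0,-1.1,-4.5,2,0,-1.8,-7,2,0,-2.4,-9.5,2,0,-3,-12,2,0,-3.7,-14.5,2,0,-4.3,-17,2,0,-4.7,-18.7,1,0,-4.9,-19.5,-1,0,-5,-19.7,-3,0,-5,-19.7,-5,0,-5,-19.7,-6.2,0,-5,-19.7,-6.7,0,-5,-19.7,-6.9,0,-5,-19.7,-7,0,-5,-19.7,-7.1,0,-5,-19.7,-7.1,0,-5,-19.7,-7.1,0],
)

```text
time_s: 8.2
tcp_pos: [0.4921, -0.3253, 0.042]
tcp_rot: [0.333, 0.943, -0.0, 0.0]
ft_force: [0.3, -0.3, -1.9]
width: 0.482
```

```bash
python3 snap.py 3
```

```text
8.3 [ 0.492  -0.3253  0.0419] [-0.21  0.16 -2.46] 0.47425015343223764
```

View pics/side_3.png

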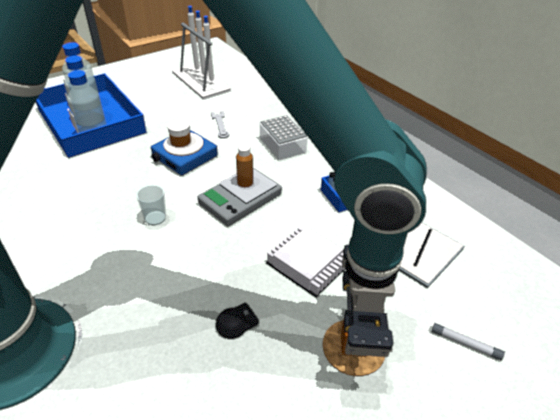

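The bottle is over the mat but its weight is still on the gripper, so I'll lower a little more.

Request:
play_rows(
  motion=[0,0,-0.1,0,0,0,-0.1,0,0,0,-0.2,0,0,0,-0.2,0,0,0,-0.2,0],
)

```text
time_s: 8.8
tcp_pos: [0.4918, -0.3254, 0.0395]
tcp_rot: [0.333, 0.943, -0.0, -0.0]
ft_force: [0.3, 0.1, -3.0]
width: 0.473
```

Request:
play_rows(
  motion=[0,0,-0.1,0,0,0,-0.1,0,0,0,-0.1,0,0,0,-0.1,0],
)

```text
time_s: 9.2
tcp_pos: [0.492, -0.3254, 0.0388]
tcp_rot: [0.333, 0.943, -0.0, 0.0]
ft_force: [-0.3, 0.4, 1.2]
width: 0.474
```

Contact reached: the force changed from -3 to +1.2 N. Release and rise.

Request:
play_rows(
  motion=[0,0,0,0,0,0,0,0,0,0,0,0,0,0,0,0,0,0,0,0,0,0,0,0],
  jaw=1,
)

```text
time_s: 9.8
tcp_pos: [0.4918, -0.3253, 0.0386]
tcp_rot: [0.333, 0.943, 0.0, -0.0]
ft_force: [0.0, 0.6, -0.1]
width: 0.976
```

Request:
play_rows(
  motion=[0,0,1,0,0,0,3,0,0,0,6,0,0,0,10,0,0,0,14,0,0,0,18,0,0,0,21,0,0,0,21,0],
)

```text
time_s: 10.6
tcp_pos: [0.4937, -0.327, 0.2541]
tcp_rot: [0.333, 0.943, -0.0, 0.005]
ft_force: [-0.2, -0.3, -0.7]
width: 0.998
```

```bash
python3 -c "
from h import *
s=telemetry.sense(); print(s['qpos'].round(2),s['tcp_pos'].round(4))"
```

```text
[ 0.12  0.36  0.53  1.76 -0.21  1.07  1.61] [ 0.4937 -0.327   0.2541]
```

Request:
play_rows(
  motion=[0,1,0,0,0,3.5,0,0,0.2,7,0,0,0.2,10.8,0,0,0.2,14.6,0,0,0.2,18.4,0,0,0.2,22.2,0,0,0.4,26,0,0,0.4,29.8,0,0,0.4,33.6,0,0,0.4,37.4,0,0,0.4,41.2,0,0,0.6,45,0,0,0.6,48.8,0,0,0.6,52.6,0,0,0.8,56.4,0,0,0.8,60.2,0,0,0.8,64,0,0,0.8,67,0,0,0.8,67.8,0,0],
)

```text
time_s: 12.6
tcp_pos: [0.4969, 0.3567, 0.2465]
tcp_rot: [0.33, 0.944, -0.001, -0.001]
ft_force: [-0.7, -0.5, -1.4]
width: 1.001
```

Request:
play_rows(
  motion=[0,0,0,0,0,0,-1,0,0,0,-2,0,0,0,-2,0,0,0,-2,0],
)

```text
time_s: 13.1
tcp_pos: [0.4999, 0.3516, 0.2281]
tcp_rot: [0.333, 0.943, -0.001, -0.0]
ft_force: [-0.5, -0.2, 0.9]
width: 1.001
```

```bash
python3 snap.py 4;python3 -c "
from h import *
s=telemetry.sense(); print(s['qpos'].round(2),s['tcp_pos'].round(4))"
```

```text
13.2 [0.5001 0.3523 0.2289] [ 0.38 -0.54 -0.14] 0.9988299072354013
[-0.81  0.4   0.18  1.71 -0.08  1.04  0.29] [0.5001 0.3523 0.2289]
```

View pics/side_4.png

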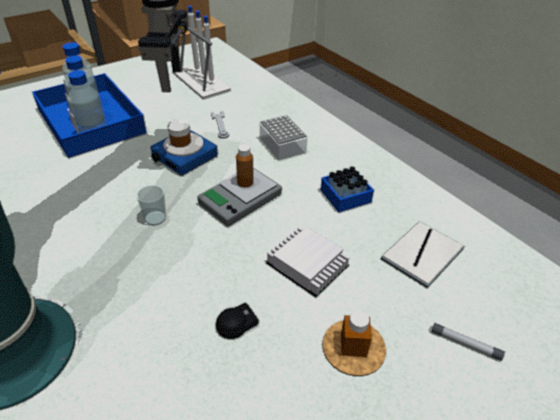

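The square bottle stands upright on the mat, and the TCP is within 0.5 mm of the jar's axis. Descending to the lid.

Request:
play_rows(
  motion=[0,0,-1.5,0,0,0,-4,0,0,0,-7,0,0,0,-9.5,0,0,0,-11.5,0,0,0,-13,0,0,0,-14,0,0,0,-14.7,0,0,0,-14.7,0,0,0,-14.7,0],
)

```text
time_s: 14.2
tcp_pos: [0.5003, 0.353, 0.0822]
tcp_rot: [0.333, 0.943, 0.0, 0.0]
ft_force: [-0.5, -0.4, -0.4]
width: 0.998
```

Request:
play_rows(
  motion=[0,0,0,0,0,0,0,0,0,0,0,0,0,0,0,0,0,0,0,0,0,0,0,0,0,0,0,0,0,0,0,0],
  jaw=0,
  grip_force=20,
)

```text
time_s: 15.0
tcp_pos: [0.5001, 0.353, 0.0819]
tcp_rot: [0.333, 0.943, 0.0, 0.0]
ft_force: [1.1, 1.4, 1.2]
width: 0.607
```

Request:
play_rows(
  motion=[0,0,0.5,0,0,0,1.5,0,0,0,3,0,0,0,5,0,0,0,7,0,0,0,7,0,0,0,7,0],
)

```text
time_s: 15.7
tcp_pos: [0.4999, 0.3527, 0.1522]
tcp_rot: [0.333, 0.943, 0.0, 0.0]
ft_force: [-0.6, 0.5, -2.4]
width: 0.602
```

```bash
python3 snap.py 5
```

```text
15.8 [0.4992 0.3523 0.1508] [-0.03  0.68 -1.9 ] 0.6053780083966003
```

View pics/side_5.png

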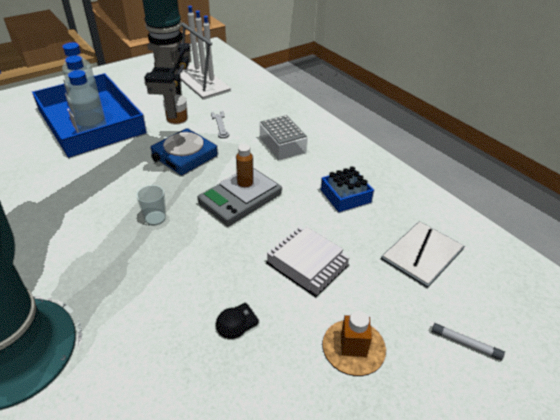

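Jar held at 56 mm. It needs to go up before crossing over the slim bottle.

Request:
play_rows(
  motion=[0,0,1,0,0,-0.5,3,0,0.1,-1.5,5.5,0,0.2,-3.5,7.5,0,0.4,-6,8.5,0,0.7,-9,9,0,1,-12.2,9,0,1.3,-15.6,9,0,1.6,-19,9,0,1.9,-22.4,9,0,2.2,-25.8,9,0,2.5,-29.2,9,0,2.8,-32.6,9,0,3.1,-36,9,0,3.4,-39.4,9,0,3.6,-42.5,9,0,3.8,-45.2,9,0,3.9,-47.2,8,0,3.9,-48.2,7,0,3.9,-48.3,6,0],
)

```text
time_s: 17.8
tcp_pos: [0.5384, -0.1314, 0.2109]
tcp_rot: [0.334, 0.943, -0.0, -0.0]
ft_force: [-0.6, 0.6, -1.4]
width: 0.604
```

Request:
play_rows(
  motion=[0,0,-1.5,0,0,0,-4,0,0,0,-6.5,0,0,0,-8.5,0,0,0,-10,0,0,0,-11.2,0,0,0,-12,0,0,0,-12.5,0,0,0,-12.8,0,0,0,-12.8,0,0,0,-12.8,0],
)

```text
time_s: 18.9
tcp_pos: [0.5392, -0.1305, 0.0841]
tcp_rot: [0.333, 0.943, 0.0, 0.001]
ft_force: [0.4, -0.3, -2.1]
width: 0.602
```

```bash
python3 snap.py 6
```

```text
19.0 [ 0.5392 -0.1304  0.0841] [-1.51 -0.17 -1.93] 0.6018016695441356
```

View pics/side_6.png

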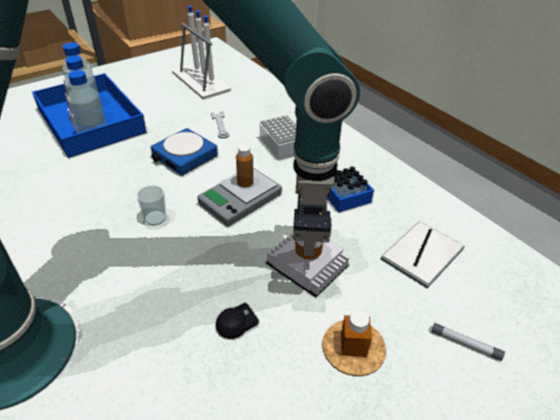

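Request:
play_rows(
  motion=[0,0,-0.2,0,0,0,-0.4,0,0,0,-0.5,0,0,0,-0.6,0,0,0,-0.6,0,0,0,-0.6,0],
)

```text
time_s: 19.6
tcp_pos: [0.5388, -0.1303, 0.0776]
tcp_rot: [0.333, 0.943, -0.0, -0.0]
ft_force: [0.6, -0.5, -2.2]
width: 0.601
```

Request:
play_rows(
  motion=[0,0,-0.1,0,0,0,-0.1,0,0,0,-0.1,0,0,0,-0.1,0],
)

```text
time_s: 20.0
tcp_pos: [0.539, -0.1303, 0.0768]
tcp_rot: [0.333, 0.943, 0.0, 0.0]
ft_force: [-0.3, -0.0, 1.6]
width: 0.608
```

Contact made. Release and rise.

Request:
play_rows(
  motion=[0,0,0,0,0,0,0,0,0,0,0,0,0,0,0,0,0,0,0,0,0,0,0,0],
  jaw=1,
)

```text
time_s: 20.6
tcp_pos: [0.5388, -0.1303, 0.0766]
tcp_rot: [0.333, 0.943, -0.0, 0.0]
ft_force: [-0.9, 0.0, 0.1]
width: 1.001
```

Request:
play_rows(
  motion=[0,0,1,0,0,0,3,0,0,0,6,0,0,0,9,0,0,0.5,12,0,0,2,15,0,0.2,5,16,0,0.5,9,16,0,0.8,13,16,0,1.1,17,16,0,1.4,20.5,16,0,1.5,23.5,16,0,1.6,25.2,16,0,1.7,25.9,16,0,1.7,25.9,16,0,1.7,25.9,16,0],
)

```text
time_s: 22.2
tcp_pos: [0.556, 0.1267, 0.2367]
tcp_rot: [0.334, 0.943, -0.0, 0.0]
ft_force: [-0.4, 0.1, 0.2]
width: 1.0
```

```bash
python3 snap.py 7
```

```text
22.3 [0.556  0.1268 0.2367] [ 0.6   0.41 -0.79] 1.0021872188789305
```

View pics/side_7.png

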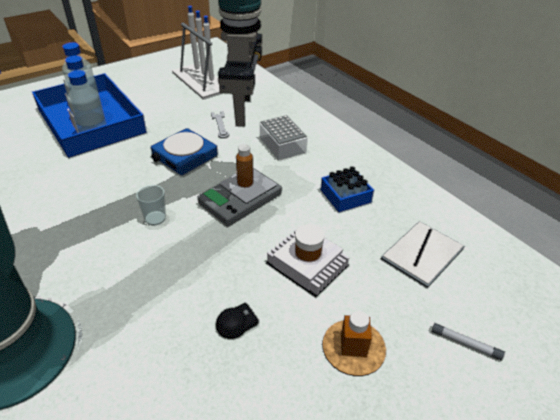

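Jar stands in the middle of the cold plate at (309,243). The slim bottle is next; it is 1.5 mm from the TCP in y.

Request:
play_rows(
  motion=[0,0.1,-1,0,0,0.1,-3,0,0,0.1,-6,0,0,0.1,-9,0,0,0.1,-11.5,0,0,0.1,-13.5,0,0,0.1,-14.6,0,0,0.1,-15,0,0,0.1,-15,0,0,0.1,-15,0],
)

```text
time_s: 23.3
tcp_pos: [0.5565, 0.1297, 0.0874]
tcp_rot: [0.333, 0.943, 0.0, 0.001]
ft_force: [0.2, -0.2, 1.1]
width: 1.001
```

Request:
play_rows(
  motion=[0,0,0,0,0,0,0,0,0,0,0,0,0,0,0,0,0,0,0,0,0,0,0,0,0,0,0,0,0,0,0,0,0,0,0,0,0,0,0,0],
  jaw=0,
  grip_force=20,
)

```text
time_s: 24.3
tcp_pos: [0.5558, 0.1297, 0.0866]
tcp_rot: [0.333, 0.943, -0.0, 0.0]
ft_force: [-0.1, -1.1, -0.1]
width: 0.433
```

Request:
play_rows(
  motion=[0,0,0.5,0,0,0,1.5,0,0,0,3,0,0,0,5,0,0,0,7,0,0,0,7,0,0,0,7,0],
)

```text
time_s: 25.0
tcp_pos: [0.556, 0.1298, 0.1573]
tcp_rot: [0.333, 0.943, 0.001, 0.001]
ft_force: [-0.9, -0.8, -1.8]
width: 0.434
```

```bash
python3 snap.py 8
```

```text
25.1 [0.5552 0.1296 0.156 ] [ 0.63 -0.63 -1.49] 0.4285454861715496
```

View pics/side_8.png

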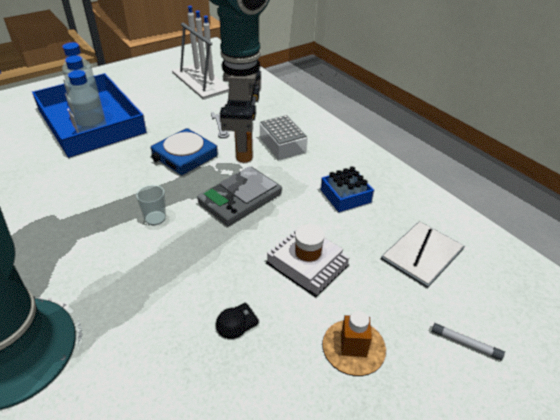

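Request:
play_rows(
  motion=[-0.1,0.6,0.5,0,-0.4,2,1,0,-0.9,4,1,0,-1.5,6.5,1,0,-2.1,9,1,0,-2.7,11.5,1,0,-3.3,14,1,0,-3.9,16.5,1,0,-4.4,18.8,1,0,-4.8,20.4,0.5,0,-5,21.4,-0.5,0,-5.1,21.7,-2,0,-5.1,21.7,-3.2,0,-5.1,21.7,-4.2,0,-5.1,21.7,-4.9,0,-5.1,21.7,-5.3,0,-5.1,21.7,-5.5,0,-5.1,21.7,-5.5,0,-5.1,21.7,-5.5,0],
)

```text
time_s: 27.0
tcp_pos: [0.5052, 0.3468, 0.1021]
tcp_rot: [0.333, 0.943, 0.0, 0.0]
ft_force: [-0.2, 0.5, -1.9]
width: 0.43
```

```bash
python3 snap.py 9
```

```text
27.1 [0.5051 0.3469 0.1021] [-1.01  0.84 -1.68] 0.43243227534572876
```

View pics/side_9.png

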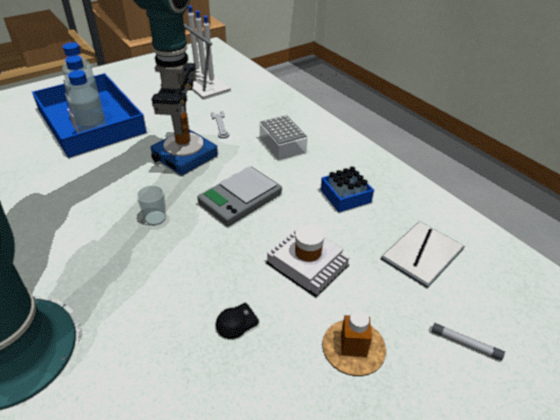

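Above the stirrer, with 6.5 mm left to lower.

Request:
play_rows(
  motion=[0,0,-0.2,0,0,0,-0.4,0,0,0,-0.5,0,0,0,-0.6,0,0,0,-0.6,0,0,0,-0.6,0],
)

```text
time_s: 27.7
tcp_pos: [0.5049, 0.3467, 0.0956]
tcp_rot: [0.333, 0.943, 0.0, 0.0]
ft_force: [-0.2, -0.1, -0.6]
width: 0.429
```

Request:
play_rows(
  motion=[0,0,-0.1,0,0,0,-0.1,0,0,0,-0.1,0,0,0,-0.1,0],
)

```text
time_s: 28.1
tcp_pos: [0.5049, 0.3467, 0.0956]
tcp_rot: [0.333, 0.943, 0.0, 0.0]
ft_force: [-1.3, -1.1, 6.0]
width: 0.431
```

Seated (+6 N). Release, rise and go back over the mat.

Request:
play_rows(
  motion=[0,0,0.1,0,0,0,0.1,0,0,0,0.1,0,0,0,0.1,0,0,0,0.1,0,0,0,0.1,0],
  jaw=1,
)

```text
time_s: 28.7
tcp_pos: [0.5048, 0.3467, 0.0955]
tcp_rot: [0.333, 0.943, -0.0, 0.0]
ft_force: [-1.0, -0.3, -0.1]
width: 0.931
```

Request:
play_rows(
  motion=[0,0,1,0,0,0,3,0,0,0,6,0,0,0,9,0,0,0,12,0,0,0,14,0,0,0,15,0,0,0,15,0],
)

```text
time_s: 29.5
tcp_pos: [0.5055, 0.3471, 0.2474]
tcp_rot: [0.333, 0.943, 0.001, 0.001]
ft_force: [0.8, -0.0, -0.1]
width: 1.002
```

Request:
play_rows(
  motion=[0,-1,0,0,0,-3.5,0,0,0,-7,0,0,0,-10.8,0,0,-0.2,-14.6,0,0,-0.2,-18.4,0,0,-0.4,-22.2,0,0,-0.4,-26,0,0,-0.6,-29.8,0,0,-0.6,-33.6,0,0,-0.8,-37.4,0,0,-0.8,-41.2,0,0,-1,-45,0,0,-1,-48.8,0,0,-1.2,-52.6,0,0,-1.2,-56.4,0,0,-1.2,-60.2,0,0,-1.3,-64,0,0,-1.3,-66.6,0,0,-1.3,-67.2,0,0],
)

```text
time_s: 31.5
tcp_pos: [0.4892, -0.3289, 0.2441]
tcp_rot: [0.335, 0.942, -0.001, -0.001]
ft_force: [-0.6, -0.0, -1.1]
width: 0.997
```

Request:
play_rows(
  motion=[0,0,-0.5,0,0,0,-0.5,0,0,0,-0.5,0],
)

```text
time_s: 31.8
tcp_pos: [0.492, -0.3234, 0.2399]
tcp_rot: [0.332, 0.943, 0.001, -0.001]
ft_force: [0.5, -0.2, 0.0]
width: 0.999
```

```bash
python3 snap.py 10; python3 -c "
from h import *
a=[cv2.imread('pics/%s_10.png'%n) for n in ('top','side')]
cv2.imwrite('pics/c10.png',np.vstack([cv2.resize(a[0][160:320,80:440],(665,296)),cv2.resize(a[1][110:370,0:560],(636,296))[:, :].copy() if 0 else cv2.resize(a[1][110:370,:],(665,300))]))"
```

```text
31.9 [ 0.4922 -0.3239  0.2406] [ 0.45  0.09 -0.86] 1.002547135915679
```

View pics/c10.png

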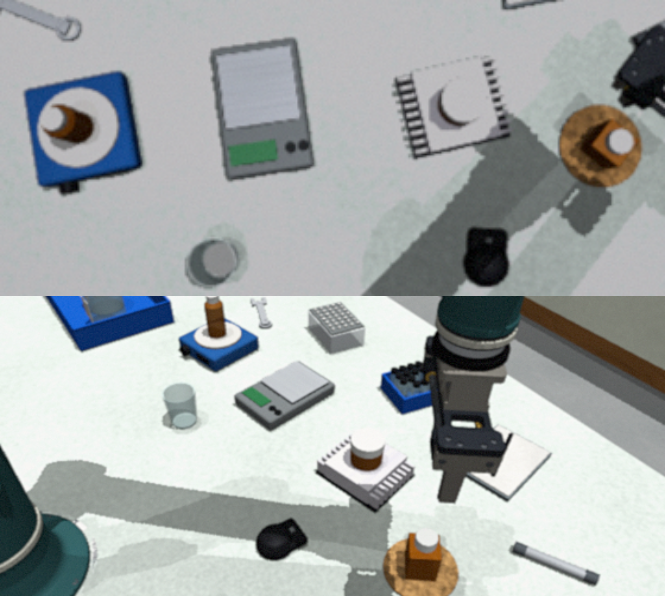

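The slim bottle and jar stand centred on their new plates, and the square bottle is in place on the mat. Re-grasping it.

Request:
play_rows(
  motion=[0,-0.1,-1,0,0,-0.1,-3,0,0,-0.1,-6,0,0,-0.1,-9.5,0,0,-0.1,-13,0,0,-0.1,-16,0,0,-0.1,-18,0,0,-0.1,-19.4,0,0,-0.1,-20.1,0,0,-0.1,-20.1,0,0,-0.1,-20.1,0],
)

```text
time_s: 33.0
tcp_pos: [0.4924, -0.3267, 0.0404]
tcp_rot: [0.333, 0.943, -0.0, 0.001]
ft_force: [-0.5, 0.1, 0.5]
width: 0.996
```

Request:
play_rows(
  motion=[0,0,0,0,0,0,0,0,0,0,0,0,0,0,0,0,0,0,0,0,0,0,0,0,0,0,0,0,0,0,0,0,0,0,0,0,0,0,0,0],
  jaw=0,
  grip_force=20,
)

```text
time_s: 34.0
tcp_pos: [0.4919, -0.3262, 0.0396]
tcp_rot: [0.333, 0.943, 0.0, 0.0]
ft_force: [-0.1, 0.6, 0.6]
width: 0.478
```

Request:
play_rows(
  motion=[0,0,0.5,0,0,0,1.5,0,0,0,3,0,0,0,6,0,0,0,9,0,0,0,12,0,0,0,15,0,0,0,17,0,0,0,17,0,0,0,17,0],
)

```text
time_s: 35.0
tcp_pos: [0.4917, -0.3261, 0.2099]
tcp_rot: [0.333, 0.943, 0.0, 0.0]
ft_force: [-0.4, 0.4, -2.7]
width: 0.48
```

```bash
python3 snap.py 11
```

```text
35.1 [ 0.4911 -0.3257  0.2085] [ 0.11  0.19 -1.81] 0.4753482299843371
```

View pics/side_11.png

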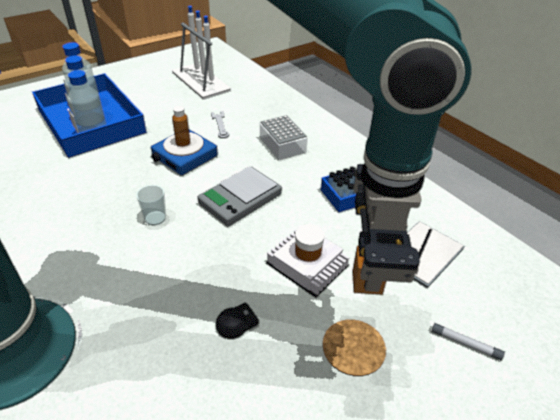

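Request:
play_rows(
  motion=[0.1,0.8,0,0,0.3,2.4,0,0,0.7,5,0,0,1.2,8,0,0,1.7,11.4,0,0,2.2,14.8,0,0,2.7,18.2,0,0,3.2,21.6,0,0,3.8,25,0,0,4.3,28.4,0,0,4.8,31.8,0,0,5.3,35.2,0,0,5.8,38.4,0,0,6.3,41.4,0,0,6.6,43.6,0,0,6.8,44.7,-1,0,6.8,45,-2.5,0,6.8,45,-4,0,6.8,45,-5.5,0,6.8,45,-6.5,0],
)

```text
time_s: 37.1
tcp_pos: [0.5589, 0.122, 0.1424]
tcp_rot: [0.334, 0.943, -0.001, -0.001]
ft_force: [-1.7, -0.4, -2.1]
width: 0.478
```

Request:
play_rows(
  motion=[0,0,-1,0,0,0,-2.5,0,0,0,-4,0,0,0,-5.2,0,0,0,-6,0,0,0,-6.5,0,0,0,-6.7,0,0,0,-6.7,0,0,0,-6.7,0],
)

```text
time_s: 38.0
tcp_pos: [0.5602, 0.1238, 0.0781]
tcp_rot: [0.333, 0.943, 0.0, 0.0]
ft_force: [0.8, -0.2, -3.1]
width: 0.474
```

```bash
python3 snap.py 12
```

```text
38.1 [0.5602 0.1238 0.0781] [ 0.58 -0.62 -2.31] 0.4774863466803299
```

View pics/side_12.png

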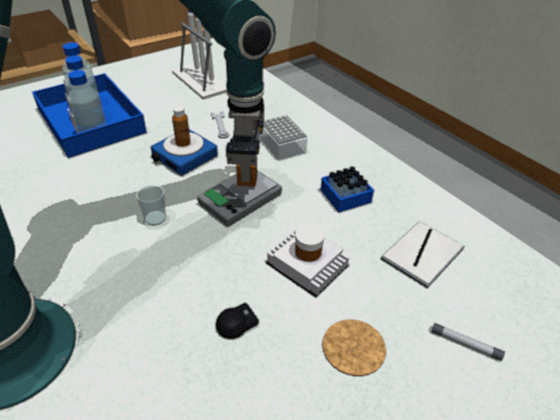

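Request:
play_rows(
  motion=[0,0,-0.2,0,0,0,-0.4,0,0,0,-0.6,0,0,0,-0.7,0,0,0,-0.8,0,0,0,-0.8,0,0,0,-0.8,0],
)

```text
time_s: 38.8
tcp_pos: [0.5599, 0.1236, 0.0696]
tcp_rot: [0.333, 0.943, 0.0, 0.0]
ft_force: [0.1, 0.8, -1.4]
width: 0.476
```

Request:
play_rows(
  motion=[0,0,-0.1,0,0,0,-0.1,0,0,0,-0.1,0,0,0,-0.1,0],
)

```text
time_s: 39.2
tcp_pos: [0.5599, 0.1236, 0.0696]
tcp_rot: [0.333, 0.943, 0.0, -0.0]
ft_force: [-3.2, -0.6, 7.3]
width: 0.475
```

Seated. Release and retreat upward.

Request:
play_rows(
  motion=[0,0,0.1,0,0,0,0.1,0,0,0,0.1,0,0,0,0.1,0,0,0,0.1,0,0,0,0.1,0],
  jaw=1,
)

```text
time_s: 39.8
tcp_pos: [0.5598, 0.1237, 0.0695]
tcp_rot: [0.333, 0.943, -0.0, -0.0]
ft_force: [1.0, 0.2, -0.2]
width: 0.978
```

Request:
play_rows(
  motion=[0,0,1,0,0,0,3,0,0,0,6,0,0,0,9,0,0,0,12,0,0,0,15,0,0,0,18,0,0,-2,20,0,0,-5,20,0,0,-9,20,0,0,-13,20,0,0,-18,20,0,-2,-23,20,0,-4,-28,20,0,-6,-33,20,0,-7,-38,20,0,-7,-40,20,0,-7,-40,20,0,-7,-40,20,0],
)

```text
time_s: 41.7
tcp_pos: [0.4896, -0.2766, 0.27]
tcp_rot: [0.334, 0.943, 0.0, 0.0]
ft_force: [-0.3, 1.9, -0.1]
width: 1.003
```

```bash
python3 snap.py 13; python3 -c "
from pose import *
for k,v in P.items(): print(k,v.round(4))
ang=np.linspace(0,2*np.pi,73)
def circ(c,rad,z): return np.c_[c[0]+rad*np.cos(ang),c[1]+rad*np.sin(ang),0*ang+z]
L=[circ(P['cold'],.028,.092),circ(P['stirrer'],.0135,.145),circ(P['balance'],.0155,.116)]
S=4;o=[]
for n,(x0,y0,w,h) in dict(top=(88,170,290,110),side=(140,90,290,210)).items():
    im=cv2.resize(cv2.imread(f'pics/{n}_13.png'),None,fx=S,fy=S,interpolation=cv2.INTER_CUBIC)
    for l in L: cv2.polylines(im,[((proj(n,l)+.5)*S-.5).round().astype(int)],False,(0,0,255),1)
    o.append(cv2.resize(im[y0*S:(y0+h)*S,x0*S:(x0+w)*S],None,fx=.46,fy=.46,interpolation=cv2.INTER_AREA))
cv2.imwrite('pics/c13.png',np.vstack(o))"
```

```text
41.8 [ 0.4903 -0.2748  0.2697] [-0.45  0.21  0.17] 0.9995833248832797
stirrer [0.505 0.347 0.045]
jar [0.5002 0.3526 0.097 ]
balance [0.5602 0.1245 0.036 ]
slim [0.5558 0.1284 0.136 ]
cold [ 0.5396 -0.1301  0.04  ]
square [ 0.5416 -0.1277  0.12  ]
mat [ 0.4922 -0.3247  0.006 ]
```

View pics/c13.png

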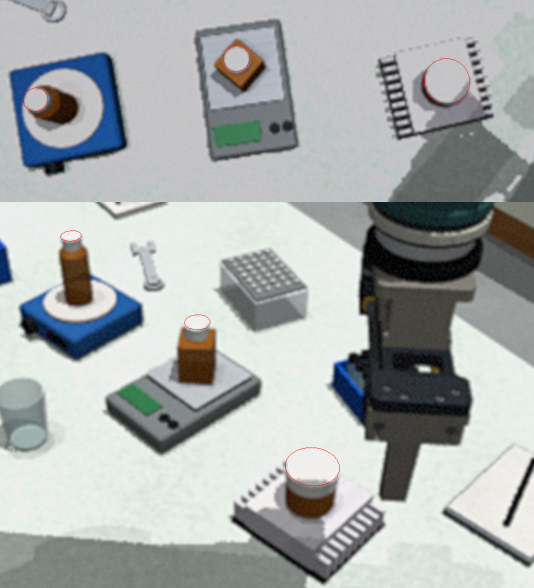

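The outlines of the three target spots land on the bottles' caps to within about 2 mm in both views. All three bottles stand upright and the gripper is clear, so I'm handing in.

```bash
python3 -c "
from cell import job
print(job.close_job())"
```

```text
the job is handed in; nothing more can be done
None
```

All three bottles are on their new instruments, and I handed the job in at about 42 s of the 120 s allowed. `close_job` gives no verdict, so the result below rests on my own checks.

- **What I did:** I moved the square bottle from the cold plate to the cork mat. The jar then went from the stirrer to the cold plate, the slim bottle from the balance to the stirrer, and the square bottle from the mat to the balance. I lowered each bottle slowly until the force reading showed contact, then opened the gripper.
- **Last checks:** I drew where each cap or lid should appear if its bottle stood in the middle of its plate. In both cameras the outlines matched to about 2 mm. All three bottles looked upright, the gripper was open and clear of everything, and the beaker, mouse and vial box had not visibly moved.
- **Setting down:** Peak contact was about 6–7 N for the slim bottle on the stirrer and the square bottle on the balance, because each was lowered about 1 mm past first contact.
- **Not measured:** I judged tilt only by eye and from the fit of those outlines. None of the checks failed or disagreed.

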